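# Drive the proud shelf wedge home

## Task

Two shelf-foot joints stand on the bench; in one the wooden wedge is already home, in the other it still stands proud of its slot. Pick up the round wooden mallet and tap the proud wedge straight down with the mallet's end face, in at least two separate taps (lift the mallet clear after the first tap, with the wedge only partly in), until it stops with its head down on the wood; do not push the wedge with the gripper. Then stand the mallet upright on the bench again, head down, and let go.

Things in the scene. Friction and masses are not known exactly. Their poses are not given: they have to be found in the camera images.
- wedge (a joint): How far the proud wedge has gone down, in m: starts at 0 to 0.010; at 0.035 its head rests on the rail and it stops hard. It slides straight down only, held by friction: about 9 N moves it at first, 12 N near the end, plus about 60 N per m/s of speed; it does not spring back, and the mallet's weight alone does not move it.
- wedge_top (a point): Centre of the top face of the proud wedge's head, z up. Pale wooden wedge: head block 36 x 44 mm and 24 mm high, below it a tapered shank 22 mm wide in the slot. The top face is 134 to 144 mm above the bench at the start and 109 mm when home.
- corner: The fixed joint with the proud wedge: a pale rail, 60 mm wide, top 85 mm up, passes along the joint's x axis through an orange-brown upright panel (130 mm wide, 94 mm high). Origin on the bench under the slot; the panel's face is 34 mm behind it (+x), the rail's front end 32 mm before it. An identical joint, wedge home, stands 240 mm or more to one side.
- mallet: Loose dark wooden round mallet, about 0.4 kg, 160 mm tall, standing on its flat striking face (62 mm across), handle up, 90 mm or more nearer the robot than the slots. Origin at the centre of that face, z along the handle. Head up to 68 mm across to 66 mm height; handle 24 to 25 mm thick from 90 to 125 mm, flaring to 32 mm at 150. Grip at about 115 mm.

How it is judged:
By the outcome, as a careful person would: the job done as asked, in the order asked, and still so for the second after the job is handed in, with the robot touching nothing.
It also fails if it takes over 58 s, if anything falls off the work surface, if the arm or the gripper's body presses on something with over 40 N, if the wrist force passes 120 N, or if a joint passes its speed limit or range.

## Robot

A 6-joint arm with a two-finger parallel gripper is mounted at the origin on the work surface. World frame = base frame: x ahead of the robot, y to its left, z up, the work surface at z = 0. Lengths are in mm, angles in rad, forces in N, time in s.
With the tool pointing down it reaches from about 250 to 775 mm from the base axis. Payload 4 kg.
Tool frame: the origin (TCP) lies between the finger pads; the fingertips stand 11 mm ahead of it and the grasp point (between the pads) lies 8 mm behind it; z points along the fingers, y is the line along which they close (so a half turn about z gives the same grasp; the last joint's range is limited). The gripper opens to 94 mm and grips with 3 to 60 N. Pads are 16 mm wide; open, the fingers measure 119 mm over their backs; the gripper's body (75 mm by 177 mm) begins 78 mm behind the grasp point.
Start: joints at [1.226, 0.087, 1.371, -0, 1.684, -0.103], TCP at [131.706, 534.016, 216.506] pointing down, gripper open.
Joint ranges: [-3.1, 3.1], [-0.76, 2.03], [0.27, 2.55], [-1.08, 4.22], [0.17, 2.65], [-2.57, 2.57]. Speed limits (rad/s): [2.79, 2.79, 3.14, 3.14, 3.14, 3.14].

## Interface

Orientations are given as a rotation vector (axis times angle).
In Python, from plant import arm gives the robot as it stands.
- The arm moves only by the shell command python3 shift.py 'ROWS'. ROWS is one flat JSON list of numbers that holds 1 to 20 rows one after another, with no inner brackets; each row has 5 numbers: dx, dy, dz in parts of the range, where 1.0 means 60 cm, then a turn about the tool's z in parts of the range, where 1.0 means 180 degrees, then the finger opening in mm; each row is the pose to reach, as a shift and turn from the pose commanded when the command began, along the tool's axes at that moment; what a row does not reach only later rows make up. A row lasts 1/10 s, in which the tool goes at most 50 mm and 0.15 rad, less where a joint would pass 70% of its speed; a pose out of reach is approached as far as the arm can. The fingers move at their own pace and stop on an object; the grip force is fixed at half the most. Time passes only in rows, so rows that do not move let the fingers close. It prints the time, the measured TCP pose, the force, the opening and the grip force at its end. Shift and turn numbers lie between -1 and 1, and a call with a number outside is refused. Input that does not fit is refused with a message, and nothing moves.
- arm.get_state(): the state, without advancing time (a new reading comes with each control period).
- arm.capture(name): name is "side" or "top"; returns a dict with "image" (400x640x3 uint8, blue, green, red), "K" (3x3 intrinsics, pixels), "R" (3x3) and "t" (3): a world point X has camera coordinates R X + t. Camera axes: x right, y down, z forward; pixel columns grow to the right and rows downward; lengths in mm; the calibration is good to about 2 mm. A picture is of the moment at which its call begins. There is no depth.
- arm.close_job(): hands the job in; it is judged then, once.
The state is a dict: "time": time; "joints": joint angles; "joint_vel": joint speeds; "effort": joint torques, N m; "tool_pos": TCP position; "tcp_rot": TCP orientation; "force": force on the tool from outside, world axes, zero at the start; "ft_torque": the same for the moment, N m; "gripper_width": finger opening in mm; "gripper_force": force on a finger pad.
Only numpy, scipy, OpenCV 4.12 (cv2) and the standard library are available. Lean on these libraries where they do the work, as an engineer would, in place of code of your own. Each camera call takes 0.05 s, during which the arm holds its last target. There are 200 camera calls.

## Working session

There is one attempt and no reset: what is moved stays moved. The work goes in short steps, Python scripts to look and compute and a shell command to move; the robot and the scene stay as the last step left them, time stands still between calls to the robot, and variables do not carry over. Pictures are saved under pics/ and viewed, at most 10 in all, crops included, and the job is handed in when it is done.

```bash
ls; mkdir -p pics
python3 - <<'E'
from plant import arm
import cv2,numpy as np
for n in("side","top"):
    c=arm.capture(n);cv2.imwrite(f"pics/{n}0.png",c["image"]);np.savez(f"{n}0.npz",**c);print(n,c["K"].tolist(),c["R"].round(4).tolist(),c["t"].round(1))
s=arm.get_state();print(s)
E
```

```text
pics
plant.py
shift.py
side [[487.0634947659584, 0.0, 323.0007024798335], [0.0, 487.0634947659584, 200.60462601523548], [0.0, 0.0, 1.0]] [[0.9001, -0.4358, 0.0039], [-0.2732, -0.5712, -0.774], [0.3395, 0.6956, -0.6331]] [-489.5  239.5  614.7]
top [[446.2183507532079, 0.0, 318.4662795679417], [0.0, 446.2183507532079, 195.36721773198224], [0.0, 0.0, 1.0]] [[0.0296, -0.9988, -0.0387], [-0.9993, -0.0286, -0.0244], [0.0233, 0.0394, -0.999]] [-11.8 512.2 779.2]
{'time': 0.1, 'joints': array([ 1.22586426e+00,  8.78908919e-02,  1.37205556e+00, -7.90834223e-06,
        1.68363634e+00, -1.03090473e-01]), 'joint_vel': array([ 7.64046747e-05, -2.89789998e-04, -5.41898520e-03, -7.16966493e-04,
       -6.94935789e-04, -4.76477605e-04]), 'effort': array([ 1.77065631e-03, -3.41256523e+01, -3.03299189e+01,  7.19718891e-02,
        3.05023708e-02, -1.15031594e-04]), 'tool_pos': array([131.56257052, 533.54979662, 215.43999718]), 'tcp_rot': array([-3.78907594e-01, -3.11821980e+00,  3.05031475e-03]), 'force': array([-0.27924481,  0.60412108, -1.21146665]), 'ft_torque': array([0.02071986, 0.00293827, 0.04281554]), 'gripper_force': 0.0, 'gripper_width': 93.96461949780613}
```

View pics/side0.png

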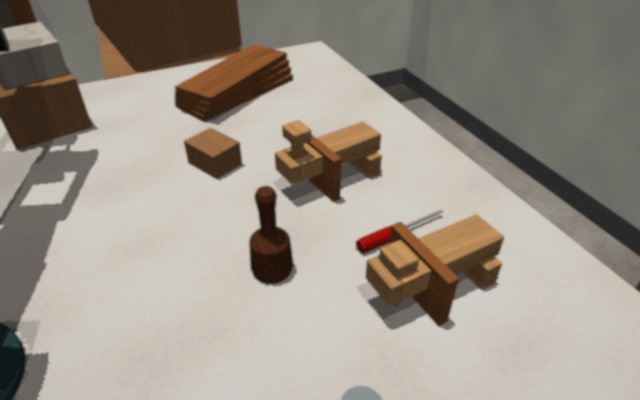

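View pics/top0.png

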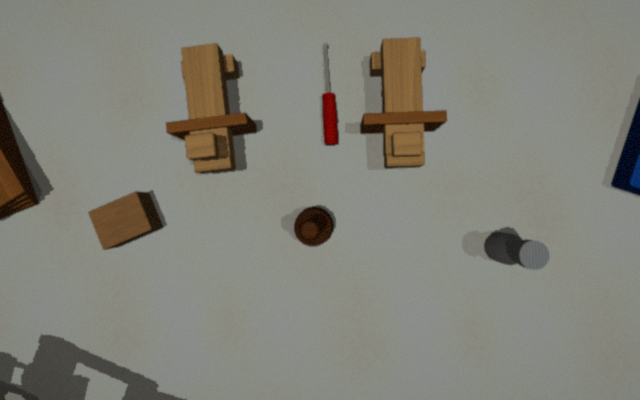

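The side view shows the proud wedge in the upper joint (head near 297,130) and the mallet at (268,235). In the top view the proud wedge head is at (202,146) and the mallet at (313,227). I'll zoom in on both.

Run:
```python
import cv2,numpy as np
s=cv2.imread("pics/side0.png");t=cv2.imread("pics/top0.png")
def cr(i,x,y,w,h):
    o=cv2.resize(i[y:y+h,x:x+w],(400,300),interpolation=cv2.INTER_CUBIC)
    f=400//w
    for k in range(0,w,10):
        cv2.line(o,(int(k*400/w),0),(int(k*400/w),8 if (x+k)%50 else 20),(0,0,255),1)
    for k in range(0,h,10):
        cv2.line(o,(0,int(k*300/h)),(8 if (y+k)%50 else 20,int(k*300/h)),(0,0,255),1)
    return o
a=np.vstack([np.hstack([cr(s,260,110,100,75),cr(t,160,110,100,75)]),np.hstack([cr(s,200,180,140,105),cr(t,270,190,100,75)])])
cv2.imwrite("pics/z1.png",cv2.convertScaleAbs(a,alpha=1.3))
```

```text
(no output)
```

View pics/z1.png

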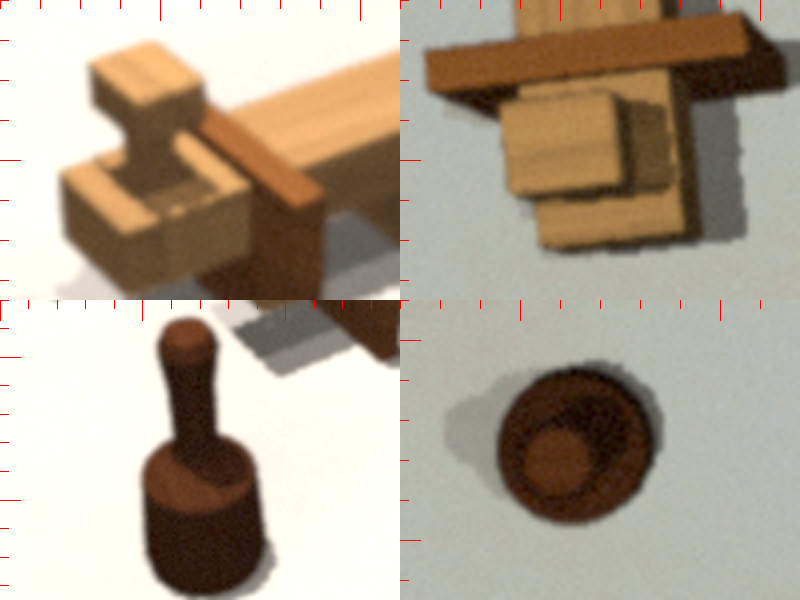

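The zoom gives these positions:
- **Wedge top corners, side view:** (282,127), (298.8,120), (311.3,129.5), (294.5,136.8).
- **Wedge top corners, top view:** (187.5,158.3), (185,134.3), (213,133), (215.5,156.3).
- **Mallet knob:** (265.8,193) in the side view, (308.8,230.5) in the top view.
- **Mallet head circle, top view:** centre (313.8,226.3).

```bash
cat > h.py <<'E'
import numpy as np,cv2
C={n:np.load(n+"0.npz") for n in("side","top")}
def P(n):c=C[n];return c["K"]@np.c_[c["R"],c["t"]]
def tri(a,b):
    X=cv2.triangulatePoints(P("side"),P("top"),np.array(a,float).reshape(2,1),np.array(b,float).reshape(2,1)).ravel();return X[:3]/X[3]
def ray(n,p,z): # plane z
    M=P(n);H=np.c_[M[:,:2],M[:,2]*z+M[:,3]];v=np.linalg.solve(H,[*p,1]);return v[:2]/v[2]
def proj(n,X):
    q=P(n)@np.r_[X,1];return q[:2]/q[2]
E
python3 - <<'E'
from h import *
# side/top match: side left corner = front-left(near robot, +y)
S=[(282,127),(298.75,120),(311.25,129.5),(294.5,136.75)]
T=[(187.5,158.25),(185,134.25),(213,133),(215.5,156.25)]
from itertools import product
for k in range(4):
    print(k,[tri(S[i],T[(i+k)%4]).round(1).tolist() for i in range(4)])
X=tri(np.mean(S,0),np.mean(T,0));print("wedge",X,proj("side",X),np.mean(S,0))
k=tri((265.8,193),(308.75,230.5));print("knob",k,proj("side",k),proj("top",k))
for z in(40,60):print(ray("top",(313.75,226.25),z),ray("side",(271.5,253),z))
a=[ray("top",p,X[2]) for p in T];print(np.round(a,1).tolist(),np.mean(a,0))
from plant import arm
from scipy.spatial.transform import Rotation as R
s=arm.get_state();M=R.from_rotvec(s["tcp_rot"]).as_matrix();print(M.round(4))
E
```

```text
0 [[558.4, 195.1, 135.2], [593.1, 199.3, 138.4], [596.6, 156.1, 141.4], [563.0, 151.9, 138.1]]
1 [[580.2, 210.7, 122.7], [582.7, 153.3, 165.7], [575.5, 140.9, 155.3], [572.3, 199.3, 109.3]]
2 [[570.3, 161.9, 153.4], [562.8, 139.7, 176.7], [585.3, 185.4, 130.0], [595.3, 216.8, 93.5]]
3 [[550.4, 149.1, 162.5], [571.5, 183.0, 152.6], [608.2, 203.6, 112.5], [584.2, 166.4, 126.0]]
wedge [577.84222145 175.63482094 138.02785616] [296.83097836 128.30510377] [296.625  128.3125]
knob [458.77592194   9.52314932 154.15421975] [265.54590533 192.99877974] [308.86462913 230.22524323]
[459.37843203   8.19737587] [458.19603682   4.96110101]
[460.30231884   7.23806825] [452.19837154 -14.01818374]
[[558.7, 193.9], [594.3, 199.0], [597.2, 157.0], [562.8, 152.1]] [578.24815666 175.49972238]
[[-9.709e-01  2.395e-01 -7.000e-04]
 [ 2.395e-01  9.709e-01 -1.900e-03]
 [ 2.000e-04 -2.000e-03 -1.000e+00]]
```

Wedge top is at about (578,175.5,138) and the mallet axis at (459.3,8.6). Next I move above the mallet.

The rows are not in the units I measure in: shifts go in shares of 60 cm and turns go in shares of 180 degrees. I convert before sending: -444 mm is -0.74, -432 mm is -0.72.

```bash
python3 shift.py '[-0.74,-0.72,-0.0333,0,94,-0.74,-0.72,-0.0333,0,94,-0.74,-0.72,-0.0333,0,94,-0.74,-0.72,-0.0333,0,94,-0.74,-0.72,-0.0333,0,94,-0.74,-0.72,-0.0333,0,94,-0.74,-0.72,-0.0333,0,94,-0.74,-0.72,-0.0333,0,94,-0.74,-0.72,-0.0333,0,94,-0.74,-0.72,-0.0333,0,94,-0.74,-0.72,-0.0333,0,94,-0.74,-0.72,-0.0333,0,94,-0.74,-0.72,-0.0333,0,94,-0.74,-0.72,-0.0333,0,94,-0.74,-0.72,-0.0333,0,94,-0.74,-0.72,-0.0333,0,94,-0.74,-0.72,-0.0333,0,94,-0.74,-0.72,-0.0333,0,94]'
cat >> h.py <<'E'
def shift(dw): # world shift -> tool axes now
    from plant import arm
    from scipy.spatial.transform import Rotation as R
    s=arm.get_state();print("pos",s["tool_pos"].round(1),"rot",s["tcp_rot"].round(4),"F",s["force"].round(1),"w",round(s["gripper_width"],1),"gf",round(s["gripper_force"],1),"t",s["time"],"M",s["ft_torque"].round(2))
    d=np.array(dw,float)-s["tool_pos"];return (R.from_rotvec(s["tcp_rot"]).as_matrix().T@d).round(1)
def snap(name,crops):
    from plant import arm
    o=[]
    for n,x,y,w in crops:
        i=arm.capture(n)["image"];h=int(w*.75);o.append(cv2.resize(i[y:y+h,x:x+w],(400,300),interpolation=cv2.INTER_CUBIC))
    cv2.imwrite("pics/"+name,cv2.convertScaleAbs(np.hstack(o),alpha=1.3))
E
python3 - <<'E'
from h import *
print(shift((459.3,8.6,107)))
snap("z2.png",[("side",180,60,200),("top",210,130,200)])
E
```

```text
time: 1.9
tool_pos: [459.0, 9.3, 236.7]
tcp_rot: [0.376, 3.119, 0.0]
force: [-0.5, -0.0, 0.3]
gripper_width: 94.0
gripper_force: 0.0
pos [459.    9.3 236.7] rot [3.7590e-01 3.1186e+00 3.0000e-04] F [-0.5 -0.   0.3] w 94.0 gf 0.0 t 1.9 M [ 0.02 -0.01  0.01]
[ -0.4  -0.6 129.7]
```

View pics/z2.png

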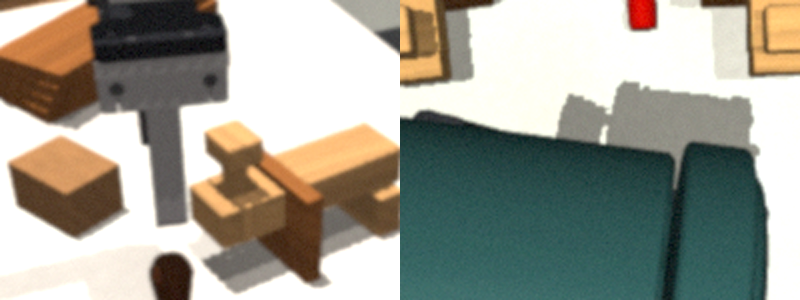

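The side view shows the near finger right above the mallet knob (crop 170,255). The arm hides the mallet in the top view. I descend and close on the handle.

In the tool's units: 129 mm is 0.215, 115 mm is 0.1917.

```bash
python3 shift.py '[0,0,0.075,0,94,0,0,0.15,0,94,0,0,0.1917,0,94,0,0,0.215,0,94,0,0,0.215,0,94,0,0,0.215,0,94,0,0,0.215,0,10,0,0,0.215,0,10,0,0,0.215,0,10,0,0,0.215,0,10,0,0,0.215,0,10,0,0,0.215,0,10,0,0,0.215,0,10,0,0,0.215,0,10,0,0,0.215,0,10,0,0,0.215,0,10]'; python3 -c "
from h import *
print(shift((578,175.5,107)))"
```

```text
time: 3.6
tool_pos: [459.4, 8.5, 107.4]
tcp_rot: [0.379, 3.119, 0.001]
force: [-0.7, 1.1, -0.1]
gripper_width: 29.4
gripper_force: 30.0
pos [459.4   8.5 107.4] rot [3.7880e-01 3.1186e+00 8.0000e-04] F [-0.7  1.1 -0.1] w 29.4 gf 30.0 t 3.6 M [ 0.16 -0.09  0.05]
[-75.2 190.6   0.5]
```

In the tool's units: -30 mm is -0.05, -20 mm is -0.0333.

```bash
python3 shift.py '[0,0,0,0,10,0,0,0,0,10,0,0,-0.0167,0,10,0,0,-0.0333,0,10,0,0,-0.05,0,10,0,0,-0.05,0,10,0,0,-0.05,0,10]'
python3 - <<'E'
from h import *
print(shift((578,175.5,107)))
snap("z3.png",[("side",190,100,160),("side",220,170,90)])
E
```

```text
time: 4.3
tool_pos: [459.6, 8.2, 137.9]
tcp_rot: [0.379, 3.118, 0.0]
force: [-0.0, 0.5, -3.8]
gripper_width: 29.4
gripper_force: 30.0
pos [459.6   8.2 137.9] rot [0.3789 3.1176 0.    ] F [-0.   0.5 -3.8] w 29.4 gf 30.0 t 4.3 M [-0.05 -0.09 -0.  ]
[-74.8 190.8  31. ]
```

View pics/z3.png

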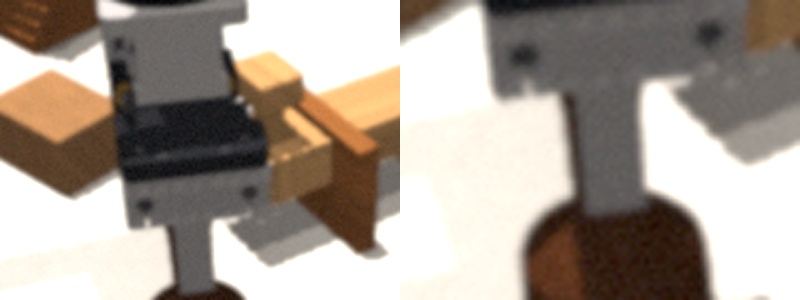

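The mallet hangs upright and weighs about 3.8 N. Its head shows under the finger (second crop, 610,240). I lift it and carry it over the wedge.

In the tool's units: 190.8 mm is 0.318, -135 mm is -0.225.

```bash
python3 shift.py '[0,0,-0.0667,0,10,0,0,-0.1333,0,10,0,0,-0.2,0,10,0,0,-0.225,0,10,-0.02,0.0517,-0.225,0,10,-0.0467,0.1167,-0.225,0,10,-0.0733,0.1833,-0.225,0,10,-0.1,0.25,-0.225,0,10,-0.1167,0.2967,-0.225,0,10,-0.1247,0.318,-0.225,0,10,-0.1247,0.318,-0.225,0,10,-0.1247,0.318,-0.225,0,10,-0.1247,0.318,-0.225,0,10]'
python3 - <<'E'
from h import *
print(shift((578,175.5,250)))
snap("z4.png",[("side",230,40,140),("top",130,70,200)])
E
```

```text
time: 5.7
tool_pos: [577.1, 174.2, 272.7]
tcp_rot: [-0.381, -3.118, 0.001]
force: [0.3, -0.0, -4.5]
gripper_width: 29.6
gripper_force: 30.0
pos [577.1 174.2 272.7] rot [-3.8130e-01 -3.1182e+00  1.0000e-03] F [ 0.3 -0.  -4.5] w 29.6 gf 30.0 t 5.7 M [ 0.01 -0.02 -0.  ]
[-0.6  1.5 22.7]
```

View pics/z4.png

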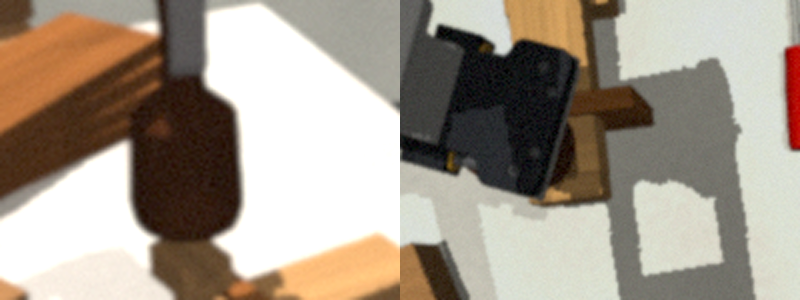

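The mallet face is over the wedge head: in the side crop its axis is at 185,240 and the head directly below it. First tap: go part way, then lift clear.

In the tool's units: 42 mm is 0.07, 1.5 mm is 0.0025.

```bash
python3 shift.py '[-0.001,0.0025,0.0167,0,10,-0.001,0.0025,0.03,0,10,-0.001,0.0025,0.0417,0,10,-0.001,0.0025,0.0533,0,10,-0.001,0.0025,0.0633,0,10,-0.001,0.0025,0.07,0,10,-0.001,0.0025,0.07,0,10]'; python3 -c "
from h import *
print(shift((578,175.5,250)))"; python3 shift.py '[0,0,-0.0167,0,10,0,0,-0.0417,0,10,0,0,-0.07,0,10,0,0,-0.07,0,10,0,0,-0.07,0,10]'
python3 - <<'E'
from h import *
print(shift((578,175.5,250)))
print(proj("side",(578,175.5,165)))
snap("z5.png",[("side",230,60,140),("side",250,100,100)])
E
```

```text
time: 6.5
tool_pos: [579.2, 176.6, 233.1]
tcp_rot: [0.379, 3.114, 0.001]
force: [-0.4, -0.8, 3.8]
gripper_width: 29.4
gripper_force: 30.0
pos [579.2 176.6 233.1] rot [3.7890e-01 3.1142e+00 8.0000e-04] F [-0.4 -0.8  3.8] w 29.4 gf 30.0 t 6.5 M [-0.19  0.18 -0.05]
[  0.8  -1.3 -16.9]
time: 7.0
tool_pos: [578.9, 177.0, 272.8]
tcp_rot: [0.379, 3.118, 0.001]
force: [0.4, -0.5, -4.0]
gripper_width: 29.5
gripper_force: 30.0
pos [578.9 177.  272.8] rot [3.7860e-01 3.1177e+00 7.0000e-04] F [ 0.4 -0.5 -4. ] w 29.5 gf 30.0 t 7.0 M [ 0.03 -0.02  0.01]
[ 0.6 -1.7 22.8]
[296.47017873 114.55935355]
```

View pics/z5.png

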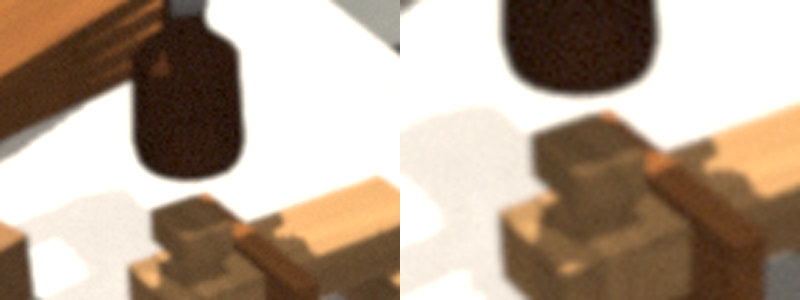

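The wedge is partly in (head still above the rail, second crop 590,150) and the mallet is clear at crop row 95. Second tap.

In the tool's units: 59 mm is 0.0983, 57 mm is 0.095.

```bash
python3 shift.py '[0.001,-0.0028,0.025,0,10,0.001,-0.0028,0.05,0,10,0.001,-0.0028,0.06,0,10,0.001,-0.0028,0.0717,0,10,0.001,-0.0028,0.0833,0,10,0.001,-0.0028,0.09,0,10,0.001,-0.0028,0.095,0,10,0.001,-0.0028,0.0983,0,10,0.001,-0.0028,0.0983,0,10]'; python3 -c "
from h import *
print(shift((578,175.5,216.4)))"
```

```text
time: 8.0
tool_pos: [578.5, 175.2, 217.3]
tcp_rot: [0.379, 3.113, 0.001]
force: [-2.3, -0.5, 5.9]
gripper_width: 29.7
gripper_force: 30.0
pos [578.5 175.2 217.3] rot [3.7870e-01 3.1131e+00 1.4000e-03] F [-2.3 -0.5  5.9] w 29.7 gf 30.0 t 8.0 M [-0.37  0.34 -0.  ]
[0.6 0.2 0.9]
```

In the tool's units: 2 mm is 0.0033.

```bash
for k in 1; do python3 shift.py '[0,0,0.0033,0,10,0,0,0.0033,0,10,0,0,0.0033,0,10]'; done; python3 shift.py '[0,0,0.0033,0,10,0,0,0.0033,0,10,0,0,0.0033,0,10]'
```

```text
time: 8.3
tool_pos: [578.9, 175.2, 216.8]
tcp_rot: [0.379, 3.111, 0.002]
force: [-1.6, -1.3, 9.5]
gripper_width: 29.6
gripper_force: 30.0
time: 8.6
tool_pos: [579.5, 175.2, 216.8]
tcp_rot: [0.378, 3.108, 0.003]
force: [-2.1, -2.0, 14.2]
gripper_width: 29.6
gripper_force: 30.0
```

The height holds at 216.8 while the force rises past the friction limit, so the wedge is at its stop. I lift and check.

In the tool's units: -75 mm is -0.125, -60 mm is -0.1.

```bash
python3 shift.py '[0,0,-0.0167,0,10,0,0,-0.05,0,10,0,0,-0.1,0,10,0,0,-0.125,0,10,0,0,-0.125,0,10]'
python3 - <<'E'
from h import *
print(shift((459.3,8.6,282)))
snap("z6.png",[("side",230,60,140),("side",250,110,100)])
E
```

```text
time: 9.1
tool_pos: [578.7, 175.8, 287.2]
tcp_rot: [0.378, 3.114, 0.003]
force: [0.4, 0.3, -4.5]
gripper_width: 29.8
gripper_force: 30.0
pos [578.7 175.8 287.2] rot [3.7800e-01 3.1137e+00 3.0000e-03] F [ 0.4  0.3 -4.5] w 29.8 gf 30.0 t 9.1 M [-0.03 -0.07  0.02]
[  76.  -190.9    4.4]
```

View pics/z6.png

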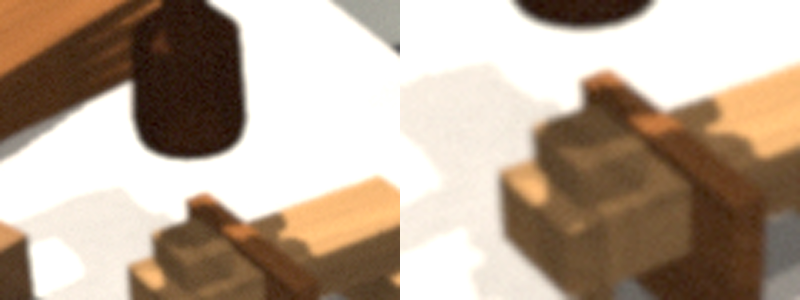

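The wedge head now sits on the rail (second crop 600,150). I carry the mallet back to its old spot.

In the tool's units: -191 mm is -0.3183, -176 mm is -0.2933.

```bash
python3 shift.py '[0.0167,-0.0417,0,0,10,0.0433,-0.1083,0,0,10,0.07,-0.175,0,0,10,0.0967,-0.2417,0,0,10,0.1167,-0.2933,0,0,10,0.1267,-0.3183,0,0,10,0.1267,-0.3183,0.0333,0,10,0.1267,-0.3183,0.1,0,10,0.1267,-0.3183,0.1667,0,10,0.1267,-0.3183,0.225,0,10,0.1267,-0.3183,0.2583,0,10,0.1267,-0.3183,0.275,0,10,0.1267,-0.3183,0.2833,0,10,0.1267,-0.3183,0.2833,0,10,0.1267,-0.3183,0.2833,0,10]'; python3 -c "
from h import *
print(shift((459.3,8.6,107.5)))"
```

```text
time: 10.7
tool_pos: [459.0, 8.1, 115.7]
tcp_rot: [0.379, 3.116, 0.0]
force: [-0.3, -0.3, -3.8]
gripper_width: 29.3
gripper_force: 30.0
pos [459.    8.1 115.7] rot [3.7850e-01 3.1163e+00 2.0000e-04] F [-0.3 -0.3 -3.8] w 29.3 gf 30.0 t 10.7 M [-0.05  0.02  0.01]
[-0.2  0.6  8.2]
```

In the tool's units: 7 mm is 0.0117, 5.5 mm is 0.0092.

```bash
python3 shift.py '[0,0,0.0033,0,10,0,0,0.0067,0,10,0,0,0.0092,0,10,0,0,0.0117,0,10,0,0,0.0117,0,10,0,0,0.0117,0,10]'; python3 shift.py '[0,0,0.0017,0,10,0,0,0.0017,0,10,0,0,0.0017,0,10]'
```

```text
time: 11.3
tool_pos: [458.3, 8.1, 107.8]
tcp_rot: [0.379, 3.118, 0.0]
force: [-0.5, -0.0, -1.1]
gripper_width: 29.5
gripper_force: 30.0
time: 11.6
tool_pos: [458.8, 8.1, 107.8]
tcp_rot: [0.379, 3.116, 0.0]
force: [-1.7, -0.1, 5.0]
gripper_width: 29.7
gripper_force: 30.0
```

The mallet is on the bench, since the force changed from −3.8 to about 0 and then positive. I ease off 1 mm, open slowly, and rise.

In the tool's units: -0.8 mm is -0.0013.

```bash
python3 shift.py '[0,0,-0.0013,0,10,0,0,-0.0013,0,10,0,0,-0.0013,0,34,0,0,-0.0013,0,40,0,0,-0.0013,0,60,0,0,-0.0013,0,94,0,0,-0.0013,0,94,0,0,-0.0013,0,94,0,0,-0.0013,0,94,0,0,-0.0013,0,94]' && python3 shift.py '[0,0,-0.0167,0,94,0,0,-0.05,0,94,0,0,-0.1167,0,94,0,0,-0.1917,0,94,0,0,-0.25,0,94,0.0833,0,-0.25,0,94,0.1667,0,-0.25,0,94,0.25,0,-0.25,0,94,0.25,0,-0.25,0,94,0.25,0,-0.25,0,94]'
python3 - <<'E'
from h import *
snap("z7.png",[("side",180,80,200),("top",140,100,240)])
E
```

```text
time: 12.6
tool_pos: [458.1, 8.2, 107.3]
tcp_rot: [0.379, 3.119, 0.0]
force: [0.1, -0.2, 0.2]
gripper_width: 84.8
gripper_force: 0.0
time: 13.6
tool_pos: [312.4, 44.2, 258.6]
tcp_rot: [0.377, 3.114, 0.0]
force: [1.1, 0.1, 0.2]
gripper_width: 93.6
gripper_force: 0.0
```

View pics/z7.png

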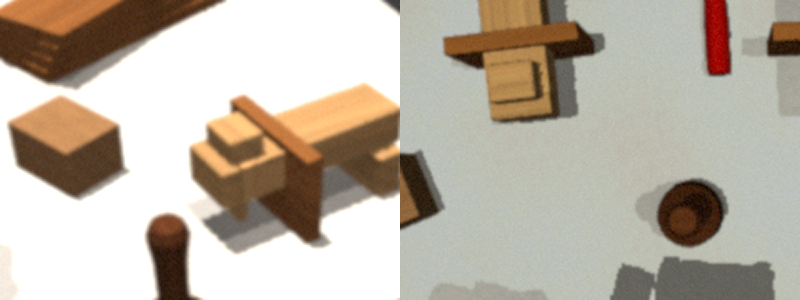

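The mallet stands upright (side crop 168,235; top crop 690,213). The wedge head appears seated (side crop 234,131; top crop 512,80). I check its height and then hand in.

Run:
```python
from h import *
X=tri((297.1,145.6),(207.2,148));print(X, proj("side",(578,175.5,109)),proj("side",(578,175.5,112)))
from plant import arm
if X[2]<114: print(arm.close_job())
```

```text
[578.18546118 175.84531525 102.33087712] [297.43577574 142.5241544 ] [297.3860607  141.08434958]
the job is handed in; nothing more can be done
None
```

I tapped the proud wedge home in two separate taps, lifting clear between them, then stood the mallet upright on the bench, let go, and handed the job in at about 13.7 s; the hand-in gave no verdict, but the camera showed the wedge head down on the rail.

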